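# Tuck a glass pane under the leaf of the border came and hold it flat

### The job

Take the pointed glass pane off its two laths and set it on the lead-up board over its outline on the cartoon, sliding its square end fully home under the overhanging leaf of the border came without lifting the came. Then press the pane down flat on the board, gently because it is glass, and keep holding it pressed there: the program finishes while still pressing, as if someone were about to drive the nails. Leave the pane already set and the small things lying on the board and beside the laths as they are.

Things in the scene. Friction and masses are not known exactly. Their poses are not given: they have to be found in the camera images.
- pane: pointed pane of green glass, 6 mm thick, 50 mm wide (y), about 75 g: a rectangle 84 mm long (x -42 to +42 mm) plus a right-angled point at its -x end, tip at x = -67 mm; square end at +x. Origin: centre of the rectangle, underside; z up. Starts flat on two laths, underside 12 mm above the bench; grip it across the 50 mm at the origin, where it is open underneath.
- pane_edge (a point): middle of the pane's square end (pane x = +42 mm), half way up its thickness (3 mm above the underside). Axes as the pane's.
- rest: two fixed pine laths, each 14 mm wide, 100 mm long (y) and 12 mm high, at x = -32 and +32 mm, that the pane lies on at the start. Origin: on the bench midway between them.
- board: fixed lead-up board, 260 (x) by 380 mm (y). Origin: centre, on the bench; +x away from the robot. Its face, where glass lies, is 18 mm above the bench and ends at x = 79.5 mm; then a rebate 4 mm deep holds the came; then a pine batten along the far edge, x = 105 to 130 mm. Another batten on the left edge, y = 168 to 190 mm. Batten tops 36 mm above the bench.
- came: border came: grey metal H bar, 336 mm long (y), 24 wide (x), 15.5 high, 380 g, lying loose in the rebate; nothing holds it down, a nail at each end stops it endways. Origin: centre of underside, 14 mm above the bench; +x away from the robot. Upper leaf's lip at x = -12 mm, web's near face at x = -2 mm. A pane lying on the board slides under the leaf with 3 mm to spare till its end meets the web.
- came_left (a point): left (+y) end of the upper leaf's lip, on its top: 29.5 mm above the bench while the came lies down.
- came_right (a point): right (-y) end of the upper leaf's lip, on its top: 29.5 mm above the bench while the came lies down.
- outline (a point): the pane's outline (pointed cell, middle of the sheet) drawn in black on the white paper cartoon (170 x 150 mm) flat on the board's face, 18 mm above the bench. This point is where the pane's origin is when the pane is home, 42 mm short of the web; axes as the pane should have: x away from the robot, square to the came. It varies along the came. Over 30 mm is free each side for a finger.
- set_pane: bystander: rectangular green glass pane 100 x 50 x 6 mm already set, its far edge under the same came, near the board's left batten; leave alone. Origin: centre of its underside.
- offcut: bystander: plain green glass rectangle 60 x 45 x 6 mm lying on the bench about 130 mm beyond the rest (rest's +x side). Origin: centre of its underside.
- lathekin: bystander: dark wooden smoothing stick, 115 x 20 x 8 mm, lying on the right-hand side of the board. Origin: underside, near its middle.
- flux_brush: bystander: small brush, 130 mm long, about 130 mm on the robot's side of the rest (rest's -x side).

How it is judged:
By the outcome, as a careful person would: the job done as asked, in the order asked, and still so for the second after the job is handed in, while the arm keeps its last pose, push and grip.
It also fails if it takes over 56 s, if anything falls off the work surface, if the arm or the gripper's body presses on something with over 40 N, if the wrist force passes 120 N, or if a joint passes its speed limit or range.

### The arm

A 7-joint arm with a two-finger parallel gripper is mounted at the origin on the work surface. World frame = base frame: x ahead of the robot, y to its left, z up, the work surface at z = 0. Lengths are in mm, angles in rad, forces in N, time in s.
With the tool pointing down it reaches from about 400 to 875 mm from the base axis. Payload 4.4 kg.
Tool frame: the origin (TCP) lies midway between the tips of the shut fingers; the grasp point (between the pads) lies 19 mm behind it; z points along the fingers, y is the line along which they close (so a half turn about z gives the same grasp; the last joint's range is limited). The gripper opens to 85 mm and grips with 20 to 120 N. Pads are 22 mm wide; open, the fingers measure 114 mm over their backs; the gripper's body (76 mm by 85 mm) begins 54 mm behind the grasp point. The pads swing forward as they close: fully open they stand 13 mm farther back than shut.
Start: joints at [1.125, 0.628, 0.038, 1.517, -0.027, 0.996, -0.02], TCP at [241.006, -603.684, 231.313] pointing down, gripper open.
Joint ranges: [-3.06, 3.06], [-0.37, 2.12], [-1.25, 1.32], [0.18, 2.47], [-1.1, 4.24], [0.23, 1.98], [-2.94, 2.94]. Speed limits (rad/s): [2.57, 2.57, 3.14, 3.14, 3.14, 3.14, 3.14].

### API

Orientations are given as [roll, pitch, yaw] about the fixed x, y, z axes, in that order (R = Rz(yaw) Ry(pitch) Rx(roll)).
In Python, from cell import ctrl, get_image, get_calibration gives the robot as it stands.
- The arm moves only by the shell command python3 -m creep 'ROWS'. ROWS is JSON, a list of rows, each an object of numbers: "dx", "dy", "dz": the shift along the world's x, y, z normalised to -1 to 1, where 1 is 0.4 m; "rx", "ry", "rz": the turn, a rotation vector about the world's x, y, z normalised to -1 to 1, where 1 is 2 pi rad; "grip": the closure, from -1 (fully open) to 1 (shut). A call has exactly 5 rows; each row is the pose to reach, as a shift and turn from the pose commanded when the call began, turning the shorter way round; what a row does not reach only later rows make up. A row lasts 1/8 s, in which the tool goes at most 62.5 mm and 10.7 degrees, less where a joint would pass 70% of its speed; a pose out of reach is approached as far as the arm can. A call with a number of a shift or a turn outside -1 to 1 is refused whole. A call with a gripper value outside its range is refused whole. The fingers move at their own pace and stop on an object; the grip force is fixed at half the most. Time passes only in rows, so rows that repeat a pose let the fingers close, or fill a call up. It gives the time, the measured TCP pose, the force, the opening and the grip force at its end, in the units of the state.
- ctrl.read_state(): the state, without advancing time (a new reading comes with each control period).
- get_image(name): name is "side" or "top"; returns the picture (420x560x3 uint8, red, green, blue); there is no depth.
- get_calibration(name): a dict with "mtx" (3x3 intrinsics, pixels), "world_from_camera" (4x4, takes a point from camera to world coordinates). Camera axes: x right, y down, z forward; pixel columns grow to the right and rows downward; lengths in mm; the calibration is good to about 2 mm. A picture is of the moment at which its call begins. get_calibration takes no time and is no camera call.
- ctrl.finish_job(): hands the job in; it is judged then, once.
The state is a dict: "clock": time; "qpos": joint angles; "qd": joint speeds; "tau": joint torques, N m; "eef_pos": TCP position; "tool_rot": TCP orientation; "force": force on the tool from outside, world axes, zero at the start; "torque": the same for the moment, N m; "width": finger opening in mm; "gripper_force": force on a finger pad.
Only numpy, scipy, OpenCV 4.12 (cv2) and the standard library are available. Lean on these libraries where they do the work, as an engineer would, in place of code of your own. Each camera call takes 0.05 s, during which the arm holds its last target. There are 200 camera calls.

## Working session

There is one attempt and no reset: what is moved stays moved. The work goes in short steps, Python scripts to look and compute and a shell command to move; the robot and the scene stay as the last step left them, time stands still between calls to the robot, and variables do not carry over. Pictures are saved under pics/ and viewed, at most 10 in all, crops included, and the job is handed in when it is done.

```bash
mkdir -p pics; ls; cat > h.py <<'E'
import numpy as np, cv2
from cell import ctrl, get_image, get_calibration
def ray(name,uv,z):
    c=get_calibration(name);M=np.array(c["mtx"]);T=np.array(c["world_from_camera"])
    uv=np.atleast_2d(np.array(uv,float));d=np.c_[uv,np.ones(len(uv))]@np.linalg.inv(M).T@T[:3,:3].T
    o=T[:3,3];return o+d*((z-o[2])/d[:,2])[:,None]
def proj(name,P):
    c=get_calibration(name);M=np.array(c["mtx"]);T=np.linalg.inv(np.array(c["world_from_camera"]))
    p=(np.atleast_2d(P)@T[:3,:3].T+T[:3,3])@M.T;return p[:,:2]/p[:,2:]
def snap(name,fn=None):
    im=get_image(name)
    if fn: cv2.imwrite('pics/'+fn,im[:,:,::-1])
    return im
E
python3 - <<'E'
from h import *
for n in("top","side"):
    im=snap(n,n+"0.png");np.save(n+"0.npy",im);print(np.round(get_calibration(n)["world_from_camera"],2),get_calibration(n)["mtx"])
s=ctrl.read_state();print(s)
E
```

```text
pics
[[-0.00000e+00 -9.90000e-01  1.70000e-01  3.50770e+02]
 [-1.00000e+00  0.00000e+00  0.00000e+00 -2.09400e+01]
 [-0.00000e+00 -1.70000e-01 -9.90000e-01  1.09759e+03]
 [ 0.00000e+00  0.00000e+00  0.00000e+00  1.00000e+00]] [[477.86856019   0.         272.8761388 ]
 [  0.         477.86856019 205.4978479 ]
 [  0.           0.           1.        ]]
[[-8.8000e-01 -2.8000e-01  3.9000e-01  1.4021e+02]
 [-4.8000e-01  5.3000e-01 -7.0000e-01  6.7413e+02]
 [-1.0000e-02 -8.0000e-01 -6.0000e-01  6.6054e+02]
 [ 0.0000e+00  0.0000e+00  0.0000e+00  1.0000e+00]] [[421.54821546   0.         281.95577942]
 [  0.         421.54821546 211.26754067]
 [  0.           0.           1.        ]]
{'clock': 0.1, 'qpos': array([ 1.12520609,  0.6292811 ,  0.03843485,  1.51826419, -0.02702362,
        0.99630887, -0.02000239]), 'qd': array([-3.25012659e-04, -1.47758569e-03, -7.61055237e-05, -8.22504491e-04,
       -8.68305498e-04,  1.23981591e-03,  6.74497683e-04]), 'tau': array([ 3.43923086e-03, -5.64518523e+01,  1.23088863e+00, -1.93968576e+01,
        1.13672821e-02,  5.43425238e-03,  2.44653143e-05]), 'eef_pos': array([ 240.80246253, -603.14223866,  230.46428138]), 'tool_rot': array([-3.13984842e+00, -6.48747399e-06,  3.79783083e-01]), 'force': array([-0.38841708,  0.72216992,  0.27126655]), 'torque': array([0.02861986, 0.02897327, 0.02223379]), 'gripper_force': 0.0, 'width': 85.3456685906851}
```

View pics/top0.png

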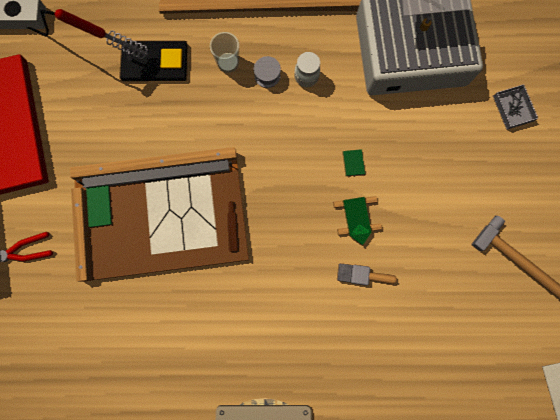

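View pics/side0.png

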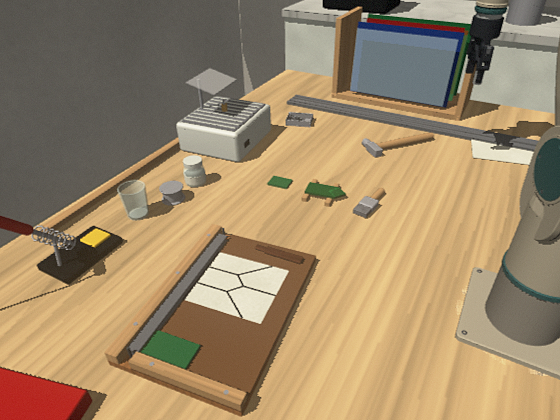

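Top: the pane is at about (358,218) with its tip at (362,243), the offcut at (354,162) and the brush at (365,275). The came runs from (82,183) to (232,167), and the cartoon is centred at about (182,215). Side: the same layout, with the cartoon at about (238,285) and the pane at (323,190). Next I'll zoom in on the details and measure.

```bash
python3 - <<'E'
from h import *
t=np.load("top0.npy");s=np.load("side0.npy")
a=cv2.resize(t[145:265,70:255],None,fx=4,fy=4,interpolation=cv2.INTER_CUBIC)[:, :740]
b=cv2.resize(t[185:250,325:390],None,fx=4,fy=4,interpolation=cv2.INTER_CUBIC)
cv2.imwrite('pics/c1.png',a[:,:,::-1])
c=cv2.resize(s[175:215,290:355],(520,320),interpolation=cv2.INTER_CUBIC)
o=np.zeros((320,790,3),np.uint8);o[:260,:260]=b;o[:,265:785]=c
cv2.imwrite('pics/c2.png',o[:,:,::-1])
# pane masks
for n,im,box in(("top",t,(325,390,185,250)),("side",s,(290,355,175,215))):
    x0,x1,y0,y1=box;h=cv2.cvtColor(im[y0:y1,x0:x1],cv2.COLOR_RGB2HSV)
    m=cv2.inRange(h,(45,80,20),(90,255,255));cs,_=cv2.findContours(m,cv2.RETR_EXTERNAL,cv2.CHAIN_APPROX_NONE)
    k=max(cs,key=cv2.contourArea);p=k[:,0]+[x0,y0]
    ap=cv2.approxPolyDP(k,2.0,True)[:,0]+[x0,y0];print(n,ap.tolist())
    print(np.round(ray(n,ap,18),1).tolist())
    w=ray(n,p,18)[:,:2].astype(np.float32);print(cv2.minAreaRect(w))
E
```

```text
top [[344, 200], [349, 233], [362, 244], [370, 233], [364, 198]]
[[550.1, -183.4, 18.0], [473.9, -192.8, 18.0], [448.9, -221.5, 18.0], [473.9, -240.4, 18.0], [554.7, -229.5, 18.0]]
((501.5547180175781, -213.43963623046875), (106.49344635009766, 49.729957580566406), 9.272124290466309)
side [[305, 191], [333, 197], [344, 194], [338, 187], [310, 182]]
[[550.8, -182.7, 18.0], [472.4, -191.6, 18.0], [452.0, -218.2, 18.0], [479.3, -242.2, 18.0], [558.4, -229.4, 18.0]]
((503.83740234375, -211.59622192382812), (104.55889129638672, 52.83989334106445), 8.855697631835938)
```

View pics/c1.png

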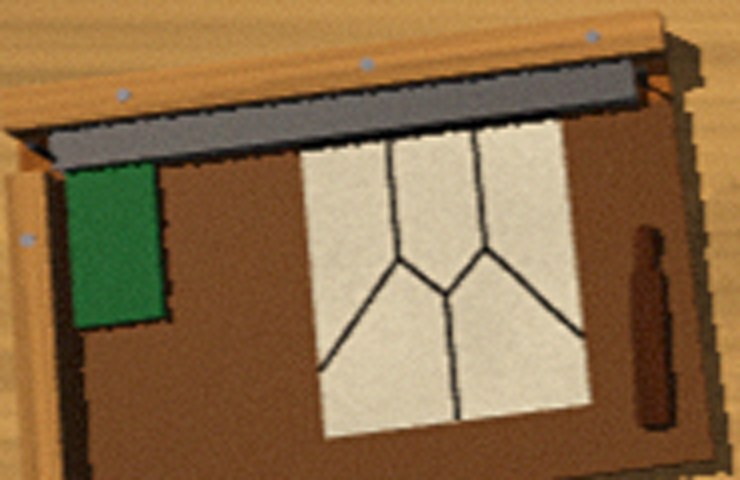

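View pics/c2.png

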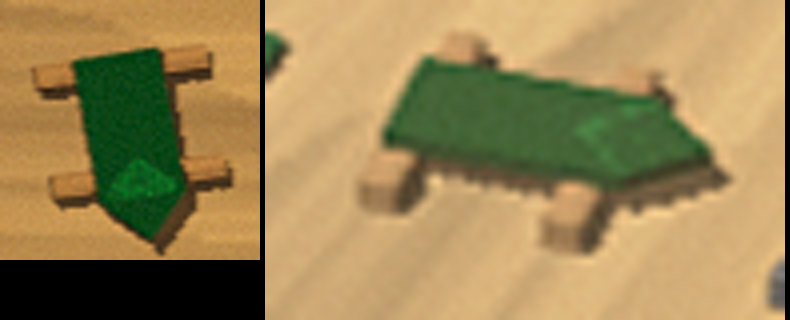

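Crop c1: the outline's shoulders are at (398,259) and (487,248), its tip is at (446,294), and its sides run up to (389,140) and (475,132). The came's lip runs from (65,168) to (640,105). Crop c2: the pane lies on the two laths, open underneath at its middle, with nothing on it. Next I'll fit the outline and the came.

```bash
python3 - <<'E'
from h import *
t=np.load("top0.npy");s=np.load("side0.npy")
f=lambda p:np.array(p,float)/4-0.375+[70,145]
K=[f(p) for p in((389,140),(398,259),(446,294),(487,248),(475,132))]
W0=[ray("top",k,18)[0] for k in K]
def meas(n,im):
    g=cv2.GaussianBlur(cv2.cvtColor(im,cv2.COLOR_RGB2GRAY),(0,0),0.6).astype(float)
    L=[]
    for i,(a,b) in enumerate(zip(W0[:-1],W0[1:])):
        pa,pb=proj(n,a)[0],proj(n,b)[0];d=(pb-pa)/np.linalg.norm(pb-pa);nn=np.array([-d[1],d[0]]);pts=[]
        for u in np.linspace(.2,.85,30):
            c=pa+u*(pb-pa);o=np.arange(-3,3.01,.1)
            q=(c+o[:,None]*nn).astype(np.float32)
            v=cv2.remap(g.astype(np.float32),q[:,:1],q[:,1:],cv2.INTER_LINEAR)[:,0]
            w=np.clip(np.median(v)-15-v,0,None)
            if w.sum()>0:pts.append(c+nn*(w@o)/w.sum())
        w=ray(n,pts,18)[:,:2].astype(np.float32)
        l=cv2.fitLine(w,cv2.DIST_HUBER,0,.01,.01)[:,0];L.append(l)
        print(n,i,len(pts),np.round(l,3),"ang",round(np.degrees(np.arctan(l[1]/l[0])),2))
    def X(l,m):
        A=np.c_[l[:2],-m[:2]];return l[2:]+l[:2]*np.linalg.solve(A,m[2:]-l[2:])[0]
    sl,tip,sr=X(L[0],L[1]),X(L[1],L[2]),X(L[2],L[3]);mid=(sl+sr)/2
    ax=mid-tip;print("shoulders",sl,sr,"w",np.linalg.norm(sl-sr),"tip",tip,"len",np.linalg.norm(ax),"ang",np.degrees(np.arctan2(ax[1],ax[0])),"sh ang",np.degrees(np.arctan2(-(sl-sr)[0],(sl-sr)[1])))
    return mid
m={n:meas(n,im) for n,im in(("top",t),("side",s))};print(m)
# came top face
for n,im,b in(("top",t,(75,240,155,192)),("side",s,(125,235,222,362))):
    x0,x1,y0,y1=b;h=cv2.cvtColor(im[y0:y1,x0:x1],cv2.COLOR_RGB2HSV)
    mk=cv2.morphologyEx(cv2.inRange(h,(0,0,60),(180,50,175)),cv2.MORPH_OPEN,np.ones((3,3)))
    k=max(cv2.findContours(mk,0,1)[0],key=cv2.contourArea);w=ray(n,k[:,0]+[x0,y0],29.5)[:,:2].astype(np.float32)
    r=cv2.minAreaRect(w);print(n,r,np.round(cv2.boxPoints(r),1).tolist())
E
```

```text
top 0 30 [9.91000e-01 1.34000e-01 5.59855e+02 2.21507e+02] ang 7.72
top 1 30 [  0.62    0.784 517.604 202.542] ang 51.66
top 2 30 [  0.798  -0.602 524.384 176.735] ang -37.05
top 3 30 [9.93000e-01 1.18000e-01 5.70473e+02 1.72473e+02] ang 6.79
shoulders [529.3299  217.36855] [535.5422  168.31284] w 49.4475 tip [507.35815 189.58688] len 25.288088 ang 7.392735 sh ang 7.2173615
side 0 30 [9.92000e-01 1.29000e-01 5.61696e+02 2.20455e+02] ang 7.4
side 1 30 [  0.62    0.785 519.816 201.267] ang 51.69
side 2 30 [  0.794  -0.607 524.605 177.282] ang -37.4
side 3 30 [9.92000e-01 1.29000e-01 5.72203e+02 1.71403e+02] ang 7.42
shoulders [531.9177  216.58812] [538.1001  166.96364] w 50.008106 tip [509.8077  188.59709] len 25.40089 ang 7.1891127 sh ang 7.101497
{'top': array([532.43604, 192.8407 ], dtype=float32), 'side': array([535.0089 , 191.77588], dtype=float32)}
top ((610.6655883789062, 249.451171875), (22.372657775878906, 332.8137512207031), 7.2872443199157715) [[578.5, 413.1000061035156], [620.7000122070312, 83.0], [642.9000244140625, 85.80000305175781], [600.7000122070312, 415.8999938964844]]
side ((610.9410400390625, 249.34823608398438), (29.1050968170166, 337.8599548339844), 7.278716564178467) [[575.0999755859375, 415.1000061035156], [617.9000244140625, 79.9000015258789], [646.7999877929688, 83.5999984741211], [604.0, 418.79998779296875]]
```

The outline measures 50 mm wide with a 25 mm point, as given, and both views agree to 2–3 mm. I take these poses:

| Item | x (mm) | y (mm) | yaw |
|---|---|---|---|
| pane | 515 | -210.5 | 9° |
| outline | 575.4 | 197.6 | 7.25° |

I'll move above the pane now.

```bash
python3 -m creep '[{"dx":0.12,"dy":0.17,"rz":-0.018,"grip":-1},{"dx":0.25,"dy":0.36,"rz":-0.0355,"grip":-0.9},{"dx":0.35,"dy":0.5,"rz":-0.0355,"grip":-0.7},{"dx":0.43,"dy":0.62,"rz":-0.0355,"grip":-0.5},{"dx":0.5,"dy":0.72,"rz":-0.0355,"grip":-0.5}]'
```

```text
$[0]: bad value
```

```bash
python3 -m creep '[{"dx":0.12,"dy":0.17,"dz":0,"rx":0,"ry":0,"rz":-0.018,"grip":-1},{"dx":0.25,"dy":0.36,"dz":0,"rx":0,"ry":0,"rz":-0.0355,"grip":-0.9},{"dx":0.35,"dy":0.5,"dz":0,"rx":0,"ry":0,"rz":-0.0355,"grip":-0.7},{"dx":0.43,"dy":0.62,"dz":0,"rx":0,"ry":0,"rz":-0.0355,"grip":-0.5},{"dx":0.5,"dy":0.72,"dz":0,"rx":0,"ry":0,"rz":-0.0355,"grip":-0.5}]'
```

```text
clock: 0.72
eef_pos: [420.1, -345.1, 231.1]
tool_rot: [-3.141, 0.0, 0.157]
force: [1.2, -0.6, -0.3]
width: 63.9
gripper_force: 0.0
```

```bash
python3 -m creep '[{"dx":0.09,"dy":0.13,"dz":-0.02,"rx":0,"ry":0,"rz":0,"grip":-0.5},{"dx":0.17,"dy":0.24,"dz":-0.1,"rx":0,"ry":0,"rz":0,"grip":-0.5},{"dx":0.22,"dy":0.31,"dz":-0.22,"rx":0,"ry":0,"rz":0,"grip":-0.5},{"dx":0.237,"dy":0.337,"dz":-0.3,"rx":0,"ry":0,"rz":0,"grip":-0.5},{"dx":0.237,"dy":0.337,"dz":-0.3,"rx":0,"ry":0,"rz":0,"grip":-0.5}]'
```

```text
clock: 1.35
eef_pos: [512.7, -210.1, 108.9]
tool_rot: [-3.138, 0.005, 0.159]
force: [-0.2, -0.7, 0.7]
width: 64.2
gripper_force: 0.0
```

```bash
python3 -m creep '[{"dx":0.004,"dy":-0.001,"dz":-0.06,"rx":0,"ry":0,"rz":0,"grip":-0.5},{"dx":0.004,"dy":-0.001,"dz":-0.12,"rx":0,"ry":0,"rz":0,"grip":-0.5},{"dx":0.004,"dy":-0.001,"dz":-0.15,"rx":0,"ry":0,"rz":0,"grip":-0.5},{"dx":0.004,"dy":-0.001,"dz":-0.15,"rx":0,"ry":0,"rz":0,"grip":-0.5},{"dx":0.004,"dy":-0.001,"dz":-0.15,"rx":0,"ry":0,"rz":0,"grip":-0.5}]'
python3 - <<'E'
from h import *
im=snap("top");im2=snap("side");print(ctrl.read_state()["eef_pos"])
a=cv2.resize(im[170:260,310:400],(450,450),interpolation=2);b=cv2.resize(im2[150:225,290:360],(340,364),interpolation=2)
o=np.zeros((450,790,3),np.uint8);o[:,:450]=a;o[:364,450:790]=b;cv2.imwrite("pics/g1.png",o[:,:,::-1])
E
```

```text
clock: 1.98
eef_pos: [516.3, -213.3, 52.4]
tool_rot: [3.141, -0.002, 0.156]
force: [-0.0, 0.0, 0.6]
width: 64.0
gripper_force: 0.0
[ 516.32806604 -213.08737955   52.3528508 ]
```

View pics/g1.png

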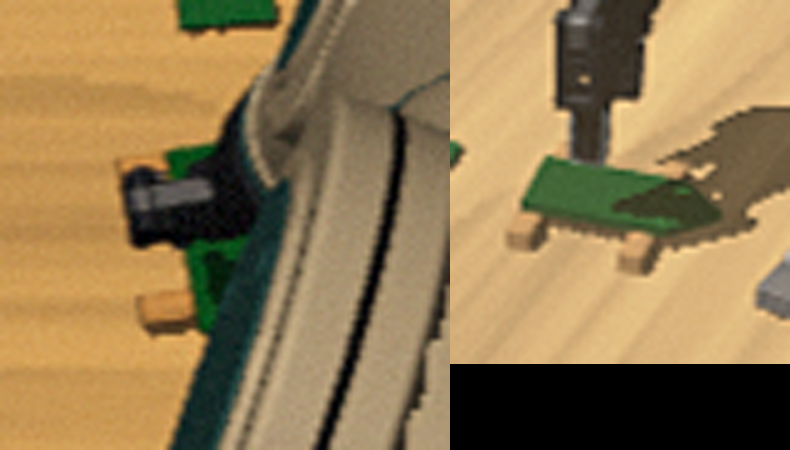

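Top: one fingertip shows left of the pane at about (135,190); the arm hides the rest. Side: one finger shows, tip at about (588,160). I'll check where both tips should project.

```bash
python3 - <<'E'
from h import *
for s in(1,-1):
  for z in(52,58,64):
    a=.157;P=[516.3-s*32*np.sin(a),-213.2+s*32*np.cos(a),z]
    q=proj("side",P)[0];t=proj("top",P)[0];print(s,z,(q-[290,150])*[340/70,364/75]+[450,0],(t-[310,170])*5)
E
```

```text
1 52 [588.75942352 166.88471686] [179.37619118 222.25802999]
1 58 [589.17881801 157.55790994] [181.41520646 220.18728989]
1 64 [589.60095456 148.17012291] [183.47727857 218.09313421]
-1 52 [619.83939753 107.95092302] [321.39030088 199.82626023]
-1 58 [620.33836181  98.82884098] [324.22328616 197.63285248]
-1 64 [620.84045199  89.64961107] [327.08825583 195.41468118]
```

```bash
python3 -m creep '[{"dx":-0.002,"dy":0.004,"dz":-0.05,"rx":0,"ry":0,"rz":0,"grip":-0.5},{"dx":-0.002,"dy":0.004,"dz":-0.09,"rx":0,"ry":0,"rz":0,"grip":-0.5},{"dx":-0.002,"dy":0.004,"dz":-0.115,"rx":0,"ry":0,"rz":0,"grip":-0.5},{"dx":-0.002,"dy":0.004,"dz":-0.118,"rx":0,"ry":0,"rz":0,"grip":-0.5},{"dx":-0.002,"dy":0.004,"dz":-0.12,"rx":0,"ry":0,"rz":0,"grip":-0.5}]'
python3 -m creep '[{"dx":0,"dy":0,"dz":-0.001,"rx":0,"ry":0,"rz":0,"grip":-0.5},{"dx":0,"dy":0,"dz":-0.002,"rx":0,"ry":0,"rz":0,"grip":-0.5},{"dx":0,"dy":0,"dz":-0.003,"rx":0,"ry":0,"rz":0,"grip":-0.5},{"dx":0,"dy":0,"dz":-0.004,"rx":0,"ry":0,"rz":0,"grip":-0.5},{"dx":0,"dy":0,"dz":-0.005,"rx":0,"ry":0,"rz":0,"grip":-0.5}]'
```

```text
clock: 2.7
eef_pos: [515.1, -211.2, 3.5]
tool_rot: [3.141, -0.0, 0.157]
force: [0.1, -0.2, 0.0]
width: 64.0
gripper_force: 0.0
clock: 3.32
eef_pos: [514.9, -211.0, 1.3]
tool_rot: [-3.142, -0.0, 0.157]
force: [-0.5, -0.7, 0.5]
width: 64.1
gripper_force: 0.0
```

```bash
python3 -m creep '[{"dx":0,"dy":0,"dz":-0.001,"rx":0,"ry":0,"rz":0,"grip":-0.5},{"dx":0,"dy":0,"dz":-0.002,"rx":0,"ry":0,"rz":0,"grip":-0.5},{"dx":0,"dy":0,"dz":-0.003,"rx":0,"ry":0,"rz":0,"grip":-0.5},{"dx":0,"dy":0,"dz":-0.004,"rx":0,"ry":0,"rz":0,"grip":-0.5},{"dx":0,"dy":0,"dz":-0.005,"rx":0,"ry":0,"rz":0,"grip":-0.5}]'
python3 -m creep '[{"dx":0,"dy":0,"dz":-0.001,"rx":0,"ry":0,"rz":0,"grip":-0.5},{"dx":0,"dy":0,"dz":-0.002,"rx":0,"ry":0,"rz":0,"grip":-0.5},{"dx":0,"dy":0,"dz":-0.003,"rx":0,"ry":0,"rz":0,"grip":-0.5},{"dx":0,"dy":0,"dz":-0.004,"rx":0,"ry":0,"rz":0,"grip":-0.5},{"dx":0,"dy":0,"dz":-0.005,"rx":0,"ry":0,"rz":0,"grip":-0.5}]'
```

```text
clock: 3.95
eef_pos: [514.9, -211.1, -0.7]
tool_rot: [3.142, -0.0, 0.157]
force: [0.2, -0.1, 0.4]
width: 63.9
gripper_force: 0.0
clock: 4.58
eef_pos: [514.9, -211.0, -2.7]
tool_rot: [3.142, -0.0, 0.157]
force: [0.9, 0.0, -0.0]
width: 64.2
gripper_force: 0.0
```

```bash
python3 -m creep '[{"dx":0,"dy":0,"dz":-0.001,"rx":0,"ry":0,"rz":0,"grip":-0.5},{"dx":0,"dy":0,"dz":-0.002,"rx":0,"ry":0,"rz":0,"grip":-0.5},{"dx":0,"dy":0,"dz":-0.003,"rx":0,"ry":0,"rz":0,"grip":-0.5},{"dx":0,"dy":0,"dz":-0.004,"rx":0,"ry":0,"rz":0,"grip":-0.5},{"dx":0,"dy":0,"dz":-0.005,"rx":0,"ry":0,"rz":0,"grip":-0.5}]'
python3 -m creep '[{"dx":0,"dy":0,"dz":-0.001,"rx":0,"ry":0,"rz":0,"grip":-0.5},{"dx":0,"dy":0,"dz":-0.002,"rx":0,"ry":0,"rz":0,"grip":-0.5},{"dx":0,"dy":0,"dz":-0.003,"rx":0,"ry":0,"rz":0,"grip":-0.5},{"dx":0,"dy":0,"dz":-0.003,"rx":0,"ry":0,"rz":0,"grip":-0.5},{"dx":0,"dy":0,"dz":-0.003,"rx":0,"ry":0,"rz":0,"grip":-0.5}]'
```

```text
clock: 5.2
eef_pos: [514.9, -211.1, -4.7]
tool_rot: [3.142, 0.0, 0.157]
force: [0.1, -0.0, -0.2]
width: 64.1
gripper_force: 0.0
clock: 5.82
eef_pos: [514.9, -211.1, -5.9]
tool_rot: [3.142, -0.0, 0.157]
force: [-0.2, 0.4, 0.8]
width: 64.7
gripper_force: 0.0
```

```bash
python3 -m creep '[{"dx":0,"dy":0,"dz":0.02,"rx":0,"ry":0,"rz":0,"grip":-0.5},{"dx":0,"dy":0,"dz":0.04,"rx":0,"ry":0,"rz":0,"grip":-0.5},{"dx":0,"dy":0,"dz":0.04,"rx":0,"ry":0,"rz":0,"grip":-0.3},{"dx":0,"dy":0,"dz":0.04,"rx":0,"ry":0,"rz":0,"grip":0},{"dx":0,"dy":0,"dz":0.04,"rx":0,"ry":0,"rz":0,"grip":0.3}]'
python3 -m creep '[{"dx":0,"dy":0,"dz":0,"rx":0,"ry":0,"rz":0,"grip":0.3},{"dx":0,"dy":0,"dz":0,"rx":0,"ry":0,"rz":0,"grip":0.3},{"dx":0,"dy":0,"dz":0,"rx":0,"ry":0,"rz":0,"grip":0.3},{"dx":0,"dy":0,"dz":0,"rx":0,"ry":0,"rz":0,"grip":0.3},{"dx":0,"dy":0,"dz":0,"rx":0,"ry":0,"rz":0,"grip":0.3}]'
```

```text
clock: 6.45
eef_pos: [515.4, -211.3, 11.2]
tool_rot: [3.141, -0.001, 0.157]
force: [-1.0, 1.3, 10.7]
width: 47.5
gripper_force: 60.0
clock: 7.08
eef_pos: [515.4, -211.3, 11.2]
tool_rot: [3.141, -0.001, 0.157]
force: [-1.3, 1.0, 10.1]
width: 47.6
gripper_force: 60.0
```

```bash
python3 -m creep '[{"dx":0,"dy":0,"dz":0.01,"rx":0,"ry":0,"rz":0,"grip":0.3},{"dx":0,"dy":0,"dz":0.03,"rx":0,"ry":0,"rz":0,"grip":0.3},{"dx":0,"dy":0,"dz":0.06,"rx":0,"ry":0,"rz":0,"grip":0.3},{"dx":0,"dy":0,"dz":0.1,"rx":0,"ry":0,"rz":0,"grip":0.3},{"dx":0,"dy":0,"dz":0.12,"rx":0,"ry":0,"rz":0,"grip":0.3}]'
python3 - <<'E'
from h import *
im2=snap("side")
b=cv2.resize(im2[135:215,280:370],(720,600),interpolation=2)
cv2.imwrite("pics/g2.png",b[:,:,::-1])
E
```

```text
clock: 7.7
eef_pos: [515.6, -211.3, 59.6]
tool_rot: [3.141, -0.002, 0.157]
force: [0.6, -0.3, -0.2]
width: 47.4
gripper_force: 61.7
```

View pics/g2.png

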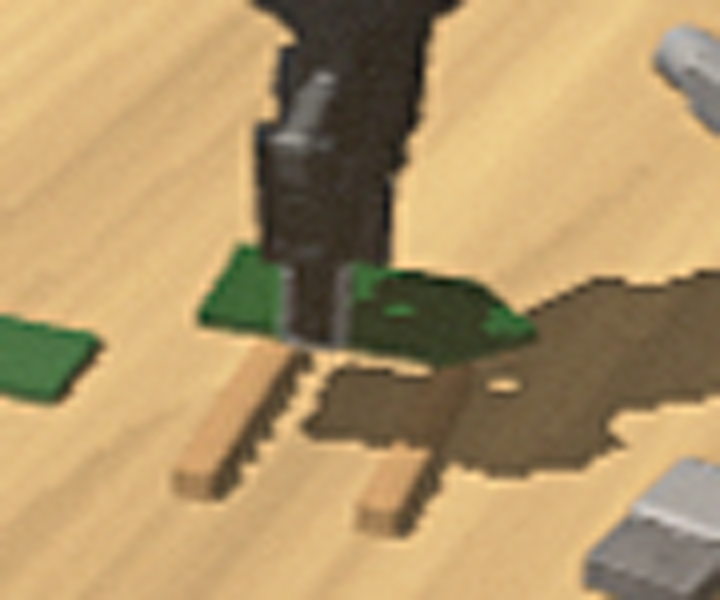

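The pane is held level between the fingers, with the visible tip at (315,340) flush with the pane's underside. The laths are undisturbed. I'll carry the pane to the board.

```bash
python3 -m creep '[{"dx":0.004,"dy":0.04,"dz":0.04,"rx":0,"ry":0,"rz":-0.001,"grip":0.3},{"dx":0.012,"dy":0.14,"dz":0.08,"rx":0,"ry":0,"rz":-0.002,"grip":0.3},{"dx":0.021,"dy":0.26,"dz":0.1,"rx":0,"ry":0,"rz":-0.003,"grip":0.3},{"dx":0.03,"dy":0.38,"dz":0.1,"rx":0,"ry":0,"rz":-0.004,"grip":0.3},{"dx":0.04,"dy":0.5,"dz":0.1,"rx":0,"ry":0,"rz":-0.0049,"grip":0.3}]'
python3 -m creep '[{"dx":0.01,"dy":0.12,"dz":0,"rx":0,"ry":0,"rz":0,"grip":0.3},{"dx":0.02,"dy":0.24,"dz":0,"rx":0,"ry":0,"rz":0,"grip":0.3},{"dx":0.03,"dy":0.36,"dz":-0.01,"rx":0,"ry":0,"rz":0,"grip":0.3},{"dx":0.038,"dy":0.45,"dz":-0.03,"rx":0,"ry":0,"rz":0,"grip":0.3},{"dx":0.042,"dy":0.5,"dz":-0.05,"rx":0,"ry":0,"rz":0,"grip":0.3}]'
```

```text
clock: 8.38
eef_pos: [530.7, -8.0, 98.9]
tool_rot: [-3.141, -0.001, 0.127]
force: [0.7, -0.4, -0.1]
width: 47.5
gripper_force: 62.0
clock: 9.0
eef_pos: [546.8, 192.8, 78.2]
tool_rot: [-3.14, 0.0, 0.13]
force: [0.5, -0.3, -0.8]
width: 47.3
gripper_force: 62.0
```

```bash
python3 -m creep '[{"dx":0,"dy":0,"dz":-0.04,"rx":0,"ry":0,"rz":0,"grip":0.3},{"dx":0,"dy":0,"dz":-0.09,"rx":0,"ry":0,"rz":0,"grip":0.3},{"dx":0,"dy":0,"dz":-0.12,"rx":0,"ry":0,"rz":0,"grip":0.3},{"dx":0,"dy":0,"dz":-0.13,"rx":0,"ry":0,"rz":0,"grip":0.3},{"dx":0,"dy":0,"dz":-0.13,"rx":0,"ry":0,"rz":0,"grip":0.3}]'
python3 - <<'E'
from h import *
im=snap("top");im2=snap("side");print(ctrl.read_state()["eef_pos"],ctrl.read_state()["tool_rot"])
np.save("top1.npy",im);np.save("side1.npy",im2)
a=cv2.resize(im[155:255,130:230],(400,400),interpolation=2);b=cv2.resize(im2[230:330,180:280],(400,400),interpolation=2)
cv2.imwrite("pics/p1.png",np.hstack([a,b])[:,:,::-1])
E
```

```text
clock: 9.62
eef_pos: [547.8, 188.2, 26.0]
tool_rot: [3.141, 0.0, 0.125]
force: [0.4, -0.1, -0.9]
width: 47.3
gripper_force: 62.0
[548.18142653 188.73193221  26.62582931] [-3.14146412e+00 -9.70797500e-04  1.25386257e-01]
```

View pics/p1.png

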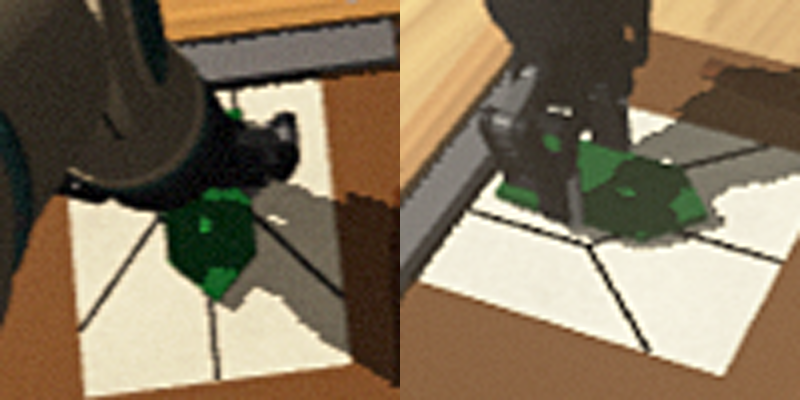

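Top: the pane's tip is at (217,300) in the crop, short of the outline, with the shaft clear of the lip. Side: the pane is level above the paper with its tip at (715,222). I'll compute the remaining shift from both.

```bash
python3 - <<'E'
from h import *
a=.1265;R=np.array([np.cos(a),np.sin(a)]);N=np.array([-R[1],R[0]])
T=np.array([548.2,188.7])-67*R;print("tip from tcp",T)
for n,uv in(("top",np.array([217,300])/4-.375+[130,155]),("side",np.array([315,222])/4-.375+[180,230])):
    p=ray(n,uv,30)[0,:2];print(n,p)
for n,im,b in(("top",np.load("top1.npy"),(165,200,200,232)),("side",np.load("side1.npy"),(200,262,260,295))):
    x0,x1,y0,y1=b;h=cv2.cvtColor(im[y0:y1,x0:x1],cv2.COLOR_RGB2HSV)
    m=cv2.inRange(h,(45,80,10),(90,255,255));k=max(cv2.findContours(m,0,1)[0],key=cv2.contourArea)[:,0]+[x0,y0]
    w=ray(n,k,33)[:,:2];u=w@R;v=w@N;i=u.argmin();print(n,"umin",u.min(),"v at tip",v[u<u.min()+3].mean(),"v range",v.min(),v.max())
for o in([573.9+.2,198.1],[576.7,197.1]):print("outline u,v",np.dot(o,R),np.dot(o,N))
print("tcp u,v",np.dot([548.2,188.7],R),np.dot([548.2,188.7],N))
E
```

```text
tip from tcp [481.73536089 180.24708643]
top [480.47029351 180.06995925]
side [476.11463447 181.53875931]
top umin 500.0003069872971 v at tip 116.47661900171009 v range 92.58649278237947 144.1187992089378
side umin 548.8987329320676 v at tip 94.86794423919743 v range 93.184798025023 126.31225871592335
outline u,v 594.5055446513702 124.0869750569239
outline u,v 596.9586065636422 122.76694200636753
tcp u,v 567.6265664346126 118.0297042174229
```

```bash
python3 -m creep '[{"dx":-0.002,"dy":0.014,"dz":-0.008,"rx":0,"ry":0,"rz":0,"grip":0.3},{"dx":-0.002,"dy":0.014,"dz":-0.016,"rx":0,"ry":0,"rz":0,"grip":0.3},{"dx":-0.002,"dy":0.014,"dz":-0.018,"rx":0,"ry":0,"rz":0,"grip":0.3},{"dx":-0.002,"dy":0.014,"dz":-0.019,"rx":0,"ry":0,"rz":0,"grip":0.3},{"dx":-0.002,"dy":0.014,"dz":-0.02,"rx":0,"ry":0,"rz":0,"grip":0.3}]'
python3 -m creep '[{"dx":0,"dy":0,"dz":-0.001,"rx":0,"ry":0,"rz":0,"grip":0.3},{"dx":0,"dy":0,"dz":-0.001,"rx":0,"ry":0,"rz":0,"grip":0.3},{"dx":0,"dy":0,"dz":-0.001,"rx":0,"ry":0,"rz":0,"grip":0.3},{"dx":0,"dy":0,"dz":-0.001,"rx":0,"ry":0,"rz":0,"grip":0.3},{"dx":0,"dy":0,"dz":-0.001,"rx":0,"ry":0,"rz":0,"grip":0.3}]'
```

```text
clock: 10.35
eef_pos: [547.0, 194.4, 18.1]
tool_rot: [3.142, -0.0, 0.126]
force: [0.9, -0.1, -0.9]
width: 47.5
gripper_force: 62.0
clock: 10.98
eef_pos: [546.9, 194.6, 17.7]
tool_rot: [3.142, -0.0, 0.126]
force: [0.1, 0.1, -1.6]
width: 47.0
gripper_force: 62.0
```

```bash
for i in 1 2; do python3 -m creep '[{"dx":0,"dy":0,"dz":-0.0005,"rx":0,"ry":0,"rz":0,"grip":0.3},{"dx":0,"dy":0,"dz":-0.001,"rx":0,"ry":0,"rz":0,"grip":0.3},{"dx":0,"dy":0,"dz":-0.001,"rx":0,"ry":0,"rz":0,"grip":0.3},{"dx":0,"dy":0,"dz":-0.001,"rx":0,"ry":0,"rz":0,"grip":0.3},{"dx":0,"dy":0,"dz":-0.001,"rx":0,"ry":0,"rz":0,"grip":0.3}]' | grep -E 'eef|force'; done
```

```text
eef_pos: [546.9, 194.6, 17.4]
force: [-0.9, 0.1, 1.1]
gripper_force: 62.2
eef_pos: [546.9, 194.6, 17.3]
force: [-1.9, -0.3, 5.2]
gripper_force: 62.7
```

```bash
python3 -m creep '[{"dx":0.01,"dy":0.0013,"dz":0.001,"rx":0,"ry":0,"rz":0,"grip":0.3},{"dx":0.02,"dy":0.0025,"dz":0.001,"rx":0,"ry":0,"rz":0,"grip":0.3},{"dx":0.03,"dy":0.0038,"dz":0.001,"rx":0,"ry":0,"rz":0,"grip":0.3},{"dx":0.04,"dy":0.005,"dz":0.001,"rx":0,"ry":0,"rz":0,"grip":0.3},{"dx":0.0515,"dy":0.0065,"dz":0.001,"rx":0,"ry":0,"rz":0,"grip":0.3}]'; python3 -m creep '[{"dx":0.001,"dy":0,"dz":0,"rx":0,"ry":0,"rz":0,"grip":0.3},{"dx":0.002,"dy":0,"dz":0,"rx":0,"ry":0,"rz":0,"grip":0.3},{"dx":0.003,"dy":0,"dz":0,"rx":0,"ry":0,"rz":0,"grip":0.3},{"dx":0.004,"dy":0.0005,"dz":0,"rx":0,"ry":0,"rz":0,"grip":0.3},{"dx":0.004,"dy":0.0005,"dz":0,"rx":0,"ry":0,"rz":0,"grip":0.3}]'
```

```text
clock: 12.85
eef_pos: [567.5, 197.1, 17.3]
tool_rot: [3.142, 0.001, 0.126]
force: [-2.2, 0.1, 4.9]
width: 47.6
gripper_force: 62.7
clock: 13.48
eef_pos: [568.8, 197.3, 17.4]
tool_rot: [3.142, 0.001, 0.126]
force: [-1.9, 0.4, 5.2]
width: 47.2
gripper_force: 62.7
```

```bash
for i in 1 2; do python3 -m creep '[{"dx":0.0015,"dy":0,"dz":0,"rx":0,"ry":0,"rz":0,"grip":0.3},{"dx":0.003,"dy":0.0005,"dz":0,"rx":0,"ry":0,"rz":0,"grip":0.3},{"dx":0.0045,"dy":0.0005,"dz":0,"rx":0,"ry":0,"rz":0,"grip":0.3},{"dx":0.005,"dy":0.0006,"dz":0,"rx":0,"ry":0,"rz":0,"grip":0.3},{"dx":0.005,"dy":0.0006,"dz":0,"rx":0,"ry":0,"rz":0,"grip":0.3}]'| grep -E 'eef|rot|force'; done
```

```text
eef_pos: [570.2, 197.5, 17.3]
tool_rot: [3.141, 0.002, 0.126]
force: [-3.9, -0.8, 6.1]
gripper_force: 62.8
eef_pos: [572.2, 197.7, 17.3]
tool_rot: [3.141, 0.002, 0.126]
force: [-3.8, -0.7, 6.8]
gripper_force: 62.8
```

```bash
for i in 1 2; do python3 -m creep '[{"dx":0.001,"dy":0,"dz":0,"rx":0,"ry":0,"rz":0,"grip":0.3},{"dx":0.002,"dy":0.0003,"dz":0,"rx":0,"ry":0,"rz":0,"grip":0.3},{"dx":0.003,"dy":0.0004,"dz":0,"rx":0,"ry":0,"rz":0,"grip":0.3},{"dx":0.004,"dy":0.0005,"dz":0,"rx":0,"ry":0,"rz":0,"grip":0.3},{"dx":0.004,"dy":0.0005,"dz":0,"rx":0,"ry":0,"rz":0,"grip":0.3}]'| grep -E 'eef|rot|force'; done
```

```text
eef_pos: [573.8, 197.9, 17.3]
tool_rot: [3.141, 0.002, 0.126]
force: [-2.7, -0.3, 6.5]
gripper_force: 62.8
eef_pos: [575.5, 198.1, 17.4]
tool_rot: [3.141, 0.002, 0.126]
force: [-4.1, -0.4, 6.0]
gripper_force: 62.8
```

```bash
for i in 1 2; do python3 -m creep '[{"dx":0.0005,"dy":0,"dz":0,"rx":0,"ry":0,"rz":0,"grip":0.3},{"dx":0.001,"dy":0.0002,"dz":0,"rx":0,"ry":0,"rz":0,"grip":0.3},{"dx":0.0015,"dy":0.0002,"dz":0,"rx":0,"ry":0,"rz":0,"grip":0.3},{"dx":0.002,"dy":0.0003,"dz":0,"rx":0,"ry":0,"rz":0,"grip":0.3},{"dx":0.0025,"dy":0.0003,"dz":0,"rx":0,"ry":0,"rz":0,"grip":0.3}]'| grep -E 'eef|rot|force'; done
```

```text
eef_pos: [576.0, 198.2, 17.3]
tool_rot: [3.141, 0.003, 0.126]
force: [-4.8, -0.9, 7.8]
gripper_force: 63.0
eef_pos: [576.0, 198.2, 17.3]
tool_rot: [3.141, 0.005, 0.126]
force: [-5.8, -0.7, 9.3]
gripper_force: 63.2
```

```bash
python3 -m creep '[{"dx":0.0005,"dy":0,"dz":0,"rx":0,"ry":0,"rz":0,"grip":0.3},{"dx":0.001,"dy":0.0002,"dz":0,"rx":0,"ry":0,"rz":0,"grip":0.3},{"dx":0.0015,"dy":0.0002,"dz":0,"rx":0,"ry":0,"rz":0,"grip":0.3},{"dx":0.002,"dy":0.0003,"dz":0,"rx":0,"ry":0,"rz":0,"grip":0.3},{"dx":0.0025,"dy":0.0003,"dz":0,"rx":0,"ry":0,"rz":0,"grip":0.3}]'| grep -E 'eef|rot|force'
python3 - <<'E'
from h import *
im=snap("top");im2=snap("side")
np.save("top2.npy",im);np.save("side2.npy",im2)
a=cv2.resize(im[155:255,130:230],(400,400),interpolation=2);b=cv2.resize(im2[225:325,170:270],(400,400),interpolation=2)
cv2.imwrite("pics/p2.png",np.hstack([a,b])[:,:,::-1])
E
```

```text
eef_pos: [576.4, 198.2, 17.3]
tool_rot: [3.141, 0.006, 0.126]
force: [-7.2, -0.4, 11.3]
gripper_force: 63.3
```

View pics/p2.png

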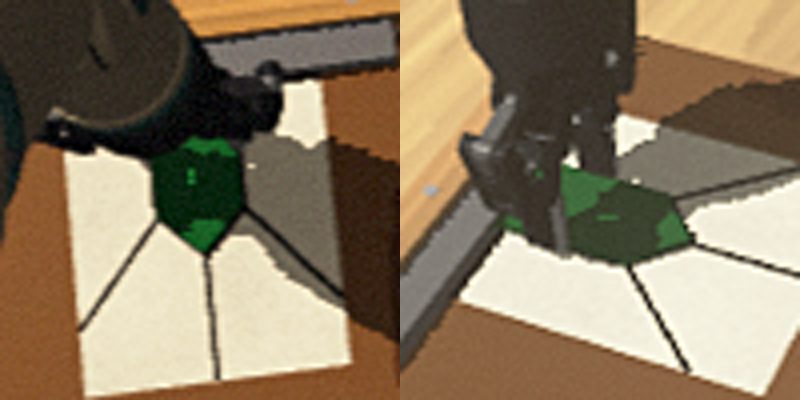

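Top: the pane's tip at (207,257) and its shoulders sit on the drawn junctions to within a pixel. Side: the square end is under the leaf and the tip at (693,243) meets the drawn lines. I'll check numerically, and check that the came hasn't moved.

```bash
cat > chk.py <<'E'
from h import *
a=.1265;R=np.array([np.cos(a),np.sin(a)]);N=np.array([-R[1],R[0]])
def tip(n,im,b):
    x0,x1,y0,y1=b;h=cv2.cvtColor(im[y0:y1,x0:x1],cv2.COLOR_RGB2HSV)
    m=cv2.inRange(h,(40,70,5),(95,255,255));k=max(cv2.findContours(m,0,1)[0],key=cv2.contourArea)[:,0]+[x0,y0]
    w=ray(n,k,24)[:,:2];u=w@R;v=w@N
    print(n,"origin u",u.min()-1+67,"v",(v.min()+v.max())/2,"w",np.ptp(v)+2)
def came(n,im,b):
    # lip edge positions along selected image columns/rows
    x0,x1,y0,y1=b;h=cv2.cvtColor(im[y0:y1,x0:x1],cv2.COLOR_RGB2HSV)
    m=cv2.morphologyEx(cv2.inRange(h,(0,0,60),(180,50,175)),cv2.MORPH_OPEN,np.ones((3,3)))
    k=np.argwhere(m)[:,::-1]+[x0,y0];w=ray(n,k,29.5)[:,:2];u=w@R
    print(n,"came u 5/50/95%",np.percentile(u,[5,50,95]),len(u))
E
python3 - <<'E'
from chk import *
t0,t2,s0,s2=[np.load(f) for f in("top0.npy","top2.npy","side0.npy","side2.npy")]
tip("top",t2,(160,200,185,225));tip("side",s2,(195,245,255,292))
for t in(t0,t2):came("top",t,(200,240,155,180))
for s in(s0,s2):came("side",s,(125,190,300,362))
E
```

```text
top origin u 595.4827977250741 v 123.88234842130417 w 53.34273109557998
side origin u 596.513213823108 v 126.16017003944283 w 54.35225125773596
top came u 5/50/95% [627.31604156 637.06175053 647.08910657] 263
top came u 5/50/95% [627.34354996 637.04521632 647.08709857] 265
side came u 5/50/95% [628.20841832 638.88139283 649.87019095] 695
side came u 5/50/95% [628.3054629  638.94165358 649.92483329] 695
```

The pane is home in u and v, and the came has not moved. I'll ease off the push and open the fingers.

```bash
python3 -m creep '[{"dx":-0.002,"dy":0,"dz":0,"rx":0,"ry":0,"rz":0,"grip":0.3},{"dx":-0.004,"dy":-0.0005,"dz":0,"rx":0,"ry":0,"rz":0,"grip":0.3},{"dx":-0.005,"dy":-0.0006,"dz":0.0005,"rx":0,"ry":0,"rz":0,"grip":0.3},{"dx":-0.005,"dy":-0.0006,"dz":0.0005,"rx":0,"ry":0,"rz":0,"grip":0.3},{"dx":-0.005,"dy":-0.0006,"dz":0.0005,"rx":0,"ry":0,"rz":0,"grip":0.3}]'
python3 -m creep '[{"dx":0,"dy":0,"dz":0,"rx":0,"ry":0,"rz":0,"grip":-0.2},{"dx":0,"dy":0,"dz":0,"rx":0,"ry":0,"rz":0,"grip":-0.45},{"dx":0,"dy":0,"dz":0,"rx":0,"ry":0,"rz":0,"grip":-0.45},{"dx":0,"dy":0,"dz":0,"rx":0,"ry":0,"rz":0,"grip":-0.45},{"dx":0,"dy":0,"dz":0,"rx":0,"ry":0,"rz":0,"grip":-0.45}]'
```

```text
clock: 18.58
eef_pos: [576.4, 198.2, 17.4]
tool_rot: [3.141, 0.002, 0.126]
force: [-4.4, -0.7, 5.7]
width: 47.0
gripper_force: 62.7
clock: 19.2
eef_pos: [577.4, 198.3, 17.5]
tool_rot: [3.142, -0.0, 0.126]
force: [-0.4, 0.1, 0.1]
width: 61.6
gripper_force: 0.0
```

```bash
python3 -m creep '[{"dx":0,"dy":0,"dz":0.01,"rx":0,"ry":0,"rz":0,"grip":-0.45},{"dx":0,"dy":0,"dz":0.03,"rx":0,"ry":0,"rz":0,"grip":-0.45},{"dx":0,"dy":0,"dz":0.06,"rx":0,"ry":0,"rz":0,"grip":-0.45},{"dx":-0.004,"dy":0,"dz":0.08,"rx":0,"ry":0,"rz":0,"grip":0},{"dx":-0.004,"dy":0,"dz":0.08,"rx":0,"ry":0,"rz":0,"grip":0.5}]'
python3 -m creep '[{"dx":0,"dy":0,"dz":0,"rx":0,"ry":0,"rz":0,"grip":1},{"dx":0,"dy":0,"dz":0,"rx":0,"ry":0,"rz":0,"grip":1},{"dx":0,"dy":0,"dz":0,"rx":0,"ry":0,"rz":0,"grip":1},{"dx":0,"dy":0,"dz":0,"rx":0,"ry":0,"rz":0,"grip":1},{"dx":0,"dy":0,"dz":0,"rx":0,"ry":0,"rz":0,"grip":1}]'
python3 - <<'E'
from chk import *
im=snap("top");im2=snap("side");np.save("top3.npy",im);np.save("side3.npy",im2)
tip("top",im,(160,200,185,225));tip("side",im2,(195,245,255,292))
came("top",im,(200,240,155,180));came("side",im2,(125,190,300,362))
a=cv2.resize(im[155:255,130:230],(400,400),interpolation=2);b=cv2.resize(im2[225:325,170:270],(400,400),interpolation=2)
cv2.imwrite("pics/p3.png",np.hstack([a,b])[:,:,::-1])
E
```

```text
clock: 19.82
eef_pos: [576.2, 198.6, 50.6]
tool_rot: [-3.141, -0.002, 0.126]
force: [0.3, -0.2, -0.3]
width: 26.2
gripper_force: 0.0
clock: 20.45
eef_pos: [575.7, 198.3, 49.4]
tool_rot: [3.142, 0.0, 0.126]
force: [0.1, -0.2, -0.5]
width: -0.3
gripper_force: 0.0
top origin u 593.4859395979717 v 124.39328787692602 w 54.36601686948484
side origin u 595.2959409722345 v 126.30273059352757 w 54.54123116998612
top came u 5/50/95% [627.32848048 637.19142029 647.09011057] 262
side came u 5/50/95% [628.49874911 639.06897829 649.89892116] 684
```

View pics/p3.png

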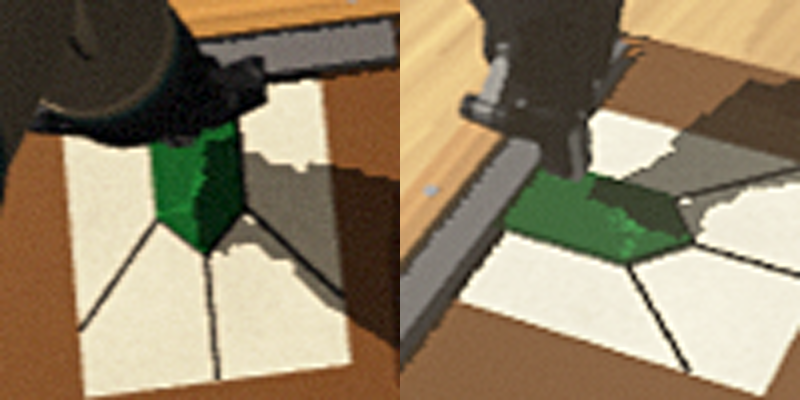

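Top: the fingers have let go and the pane lies on its outline, tip still at (207,257). Side: the square end is under the leaf, the came is unmoved, and the tip is still at (693,243). I'll go down with shut fingers.

```bash
python3 -m creep '[{"dx":0,"dy":0,"dz":-0.02,"rx":0,"ry":0,"rz":0,"grip":1},{"dx":0,"dy":0,"dz":-0.045,"rx":0,"ry":0,"rz":0,"grip":1},{"dx":0,"dy":0,"dz":-0.056,"rx":0,"ry":0,"rz":0,"grip":1},{"dx":0,"dy":0,"dz":-0.06,"rx":0,"ry":0,"rz":0,"grip":1},{"dx":0,"dy":0,"dz":-0.06,"rx":0,"ry":0,"rz":0,"grip":1}]'| grep -E 'eef|rot|force'
python3 -m creep '[{"dx":0,"dy":0,"dz":-0.001,"rx":0,"ry":0,"rz":0,"grip":1},{"dx":0,"dy":0,"dz":-0.002,"rx":0,"ry":0,"rz":0,"grip":1},{"dx":0,"dy":0,"dz":-0.003,"rx":0,"ry":0,"rz":0,"grip":1},{"dx":0,"dy":0,"dz":-0.003,"rx":0,"ry":0,"rz":0,"grip":1},{"dx":0,"dy":0,"dz":-0.003,"rx":0,"ry":0,"rz":0,"grip":1}]'| grep -E 'eef|rot|force'
```

```text
eef_pos: [575.7, 198.3, 25.4]
tool_rot: [3.142, 0.0, 0.126]
force: [-0.2, 0.3, -0.1]
gripper_force: 0.0
eef_pos: [575.7, 198.4, 24.3]
tool_rot: [-3.142, -0.0, 0.126]
force: [0.0, -0.4, -0.9]
gripper_force: 0.0
```

```bash
for i in 1 2; do python3 -m creep '[{"dx":0,"dy":0,"dz":-0.0005,"rx":0,"ry":0,"rz":0,"grip":1},{"dx":0,"dy":0,"dz":-0.001,"rx":0,"ry":0,"rz":0,"grip":1},{"dx":0,"dy":0,"dz":-0.0015,"rx":0,"ry":0,"rz":0,"grip":1},{"dx":0,"dy":0,"dz":-0.0015,"rx":0,"ry":0,"rz":0,"grip":1},{"dx":0,"dy":0,"dz":-0.0015,"rx":0,"ry":0,"rz":0,"grip":1}]'| grep -E 'eef|rot|force'; done
```

```text
eef_pos: [575.7, 198.4, 24.1]
tool_rot: [-3.141, -0.0, 0.126]
force: [-1.6, 0.5, 5.7]
gripper_force: 2.7
eef_pos: [575.8, 198.4, 24.1]
tool_rot: [-3.141, -0.0, 0.126]
force: [-2.7, 0.1, 10.4]
gripper_force: 4.9
```

Contact at z 24.1, which is the top of glass lying flat on the board, with 10 N. A small forward nudge under that pressure will confirm the pane is seated against the web.

```bash
for i in 1 2; do python3 -m creep '[{"dx":0.001,"dy":0.0001,"dz":0,"rx":0,"ry":0,"rz":0,"grip":1},{"dx":0.002,"dy":0.0003,"dz":0,"rx":0,"ry":0,"rz":0,"grip":1},{"dx":0.003,"dy":0.0004,"dz":0,"rx":0,"ry":0,"rz":0,"grip":1},{"dx":0.003,"dy":0.0004,"dz":0,"rx":0,"ry":0,"rz":0,"grip":1},{"dx":0.003,"dy":0.0004,"dz":0,"rx":0,"ry":0,"rz":0,"grip":1}]'| grep -E 'eef|rot|force'; done
```

```text
eef_pos: [575.8, 198.3, 24.1]
tool_rot: [-3.141, 0.002, 0.126]
force: [-5.1, -1.1, 11.7]
gripper_force: 6.0
eef_pos: [575.8, 198.4, 24.1]
tool_rot: [-3.141, 0.004, 0.126]
force: [-7.8, -1.4, 14.5]
gripper_force: 7.2
```

```bash
python3 -m creep '[{"dx":0.001,"dy":0.0001,"dz":0,"rx":0,"ry":0,"rz":0,"grip":1},{"dx":0.002,"dy":0.0003,"dz":0.0005,"rx":0,"ry":0,"rz":0,"grip":1},{"dx":0.003,"dy":0.0004,"dz":0.0010,"rx":0,"ry":0,"rz":0,"grip":1},{"dx":0.003,"dy":0.0004,"dz":0.001,"rx":0,"ry":0,"rz":0,"grip":1},{"dx":0.003,"dy":0.0004,"dz":0.001,"rx":0,"ry":0,"rz":0,"grip":1}]'| grep -E 'eef|rot|force'
```

```text
eef_pos: [575.9, 198.4, 24.1]
tool_rot: [3.142, 0.007, 0.126]
force: [-8.1, -2.3, 12.9]
gripper_force: 6.8
```

It doesn't slide with a lateral-to-normal ratio of 0.63, well above the sliding friction seen before, so the pane is against the web. I'll release the side push and keep the press.

```bash
python3 -m creep '[{"dx":-0.003,"dy":-0.0004,"dz":0,"rx":0,"ry":0,"rz":0,"grip":1},{"dx":-0.006,"dy":-0.0008,"dz":-0.0005,"rx":0,"ry":0,"rz":0,"grip":1},{"dx":-0.008,"dy":-0.001,"dz":-0.001,"rx":0,"ry":0,"rz":0,"grip":1},{"dx":-0.008,"dy":-0.001,"dz":-0.001,"rx":0,"ry":0,"rz":0,"grip":1},{"dx":-0.008,"dy":-0.001,"dz":-0.001,"rx":0,"ry":0,"rz":0,"grip":1}]'
python3 -m creep '[{"dx":0,"dy":0,"dz":0,"rx":0,"ry":0,"rz":0,"grip":1},{"dx":0,"dy":0,"dz":0,"rx":0,"ry":0,"rz":0,"grip":1},{"dx":0,"dy":0,"dz":0,"rx":0,"ry":0,"rz":0,"grip":1},{"dx":0,"dy":0,"dz":0,"rx":0,"ry":0,"rz":0,"grip":1},{"dx":0,"dy":0,"dz":0,"rx":0,"ry":0,"rz":0,"grip":1}]'
python3 - <<'E'
from chk import *
im=snap("top");im2=snap("side")
tip("top",im,(160,200,185,225));tip("side",im2,(195,245,255,292))
came("top",im,(200,240,155,180));came("side",im2,(125,190,300,362))
a=cv2.resize(im[155:255,130:230],(400,400),interpolation=2);b=cv2.resize(im2[225:325,170:270],(400,400),interpolation=2)
cv2.imwrite("pics/p4.png",np.hstack([a,b])[:,:,::-1])
E
```

```text
clock: 25.55
eef_pos: [575.8, 198.4, 24.1]
tool_rot: [-3.141, 0.0, 0.126]
force: [-3.2, -1.1, 10.1]
width: 0.1
gripper_force: 5.2
clock: 26.18
eef_pos: [575.8, 198.4, 24.1]
tool_rot: [-3.141, 0.0, 0.126]
force: [-3.2, -1.3, 10.6]
width: -0.3
gripper_force: 5.2
top origin u 595.4827977250741 v 124.923804151946 w 54.971984766523136
side origin u 596.513213823108 v 126.30500468943745 w 54.545779361805884
top came u 5/50/95% [627.32848048 637.19142029 647.09011057] 262
side came u 5/50/95% [628.20899345 639.01518684 649.97336129] 698
```

View pics/p4.png

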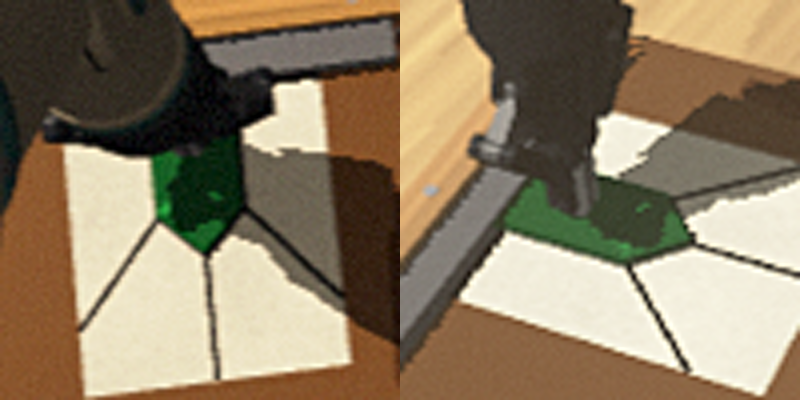

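The pane lies flat on its outline, tip at (207,257) in the top crop and (693,243) in the side crop. The shut fingers press it with a steady 10 N and the came is unmoved. I'll hand in.

```bash
python3 -c "
from cell import ctrl
print(ctrl.finish_job())"
```

```text
the job is handed in; nothing more can be done
None
```

I set the pane on its outline, slid its square end home under the came's leaf without shifting the came, and handed in at about 26 s with the shut fingers still pressing it flat at about 10 N.

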